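Lock the instrument case lid with its quarter-turn latch

TASK

One of the two instrument cases on the counter still has its lid sprung ajar: set a fingertip in the slot of its latch, press the lid down flush, and turn the latch a quarter turn clockwise as far as it goes, so that the lid stays locked down when you take your hand away. Do not raise the lid any further open, leave the other case locked, and do not shift or pick up anything else on the counter.

Things in the scene. Friction and masses are not known exactly. Their poses are not given: they have to be found in the camera images.
- case: The case to be locked, the one with its lid ajar: fixed aluminium box, 200 mm (its x) by 150 mm (y), 90 mm high with the lid flush. Origin: centre of its underside, on the counter; z up; its -x side is the front, broadly towards the robot. With the lid flush the latch axis stands at x = -35 mm, y = 0 in this frame; with the lid ajar it is higher and a few mm nearer the hinge.
- hinge (a point): Middle of the lid's hinge line on the open case: at its far (+x) top edge, 100 mm from the case's origin and 84 mm up, axes as the case's. The lid is a 200 x 150 mm plate, 6 mm thick; the latch sits on its centre line 135 mm from this line.
- lid (a joint): Lid angle of the open case, rad: 0 = flush on the rim, growing as the lid rises. Its hinge spring holds it at about 0.3 when untouched; pressing it flush takes about 6 N at the latch, and it springs up again when let go unless locked. Locked, it rests within 0.02 of flush.
- latch (a joint): Turn of the open case's latch, rad: 0 = open stop, 1.571 = locked stop; grows CLOCKWISE seen from above. Starts at 0 to 0.3 and stays where left. A tongue under the lid turns with it and, from about 0.9 on, slips below a ramped keeper at the front wall if the lid is held down (latch within about 5 mm of flush), drawing it down; else it strikes the keeper. Turning takes 0.1 to 0.3 N m.
- slot (a point): Point on the latch axis at the floor of the slot in the latch head, 94 mm above the counter when the lid is flush. Its y axis runs along the slot, x across it, z out of the lid; it turns with the latch and tilts with the lid. At latch 0 the slot runs across the case (case y), at 1.571 front to back (case x).
- head (a point): Point on the latch axis level with the top of the latch head, 14 mm above the slot floor. The head is a 96 mm dark steel disc on the lid, 4 mm thick, with two grey half-moon ribs on it, 14 mm high, 92 mm outer diameter; between them runs the straight slot, 36 mm wide, 14 mm deep, open at both ends, about 84 mm long.
- twin: A second case of the same size, shape and frame, shut and already locked: fixed, lid flush, slot running front to back. Not to be unlocked.
- twin_slot (a point): Centre of the slot floor of the second case's latch, 94 mm above the counter; same head and axes as the first.
- twin_latch (a joint): Turn of the second case's latch, rad: 1.571 = locked, where it starts.
- tape: Bystander, loose: flat paper tape roll, 60 mm across, 20 mm high, between the two cases. Origin under its centre.
- jar: Bystander, loose: small amber jar, 44 mm across, 62 mm high, between the two cases. Origin under its centre.
- bottle: Bystander, loose: white bottle, 60 mm across, 150 mm high, on the right. Origin under its centre.
- bowl: Bystander, loose: steel bowl, 110 mm across, 45 mm high, on the left. Origin under its centre.
- beaker: Bystander, loose: clear beaker, 66 mm across, 85 mm high, on the right. Origin under its centre.
- probe: Bystander, loose: steel instrument lying down, 130 mm long, 10 mm thick, between the robot and the cases. Origin under the middle of its handle; x along it.
- pack: Bystander, loose: small carton 60 x 40 mm, 25 mm high, between the robot and the cases. Origin under its centre.

How it is judged:
On the way, in this order (a step that is already met when the one before it is completed fails the run):
1. the lid of the open case is pressed down while its latch is not yet turned home (value of joint lid below 0.06 rad and value of joint latch below 1.3 rad), for 0.1 s.
2. the latch is turned home with the lid down (value of joint latch above 1.4 rad and value of joint lid below 0.03 rad), for 0.2 s.
At the end, for the whole second after the job is handed in: With nothing touching it, the lid rests within 0.03 rad of flush and its latch is turned past 1.4 rad (80 degrees); the second case's latch is still past 1.4 rad; every bystander is within 30 mm of its start (all of step 2 and value of joint twin_latch above 1.4 rad and distance of each of tape, jar, bottle, bowl, beaker, probe, pack from where it was at the start of the episode below 0.03 m).
It fails at once if a bystander is shifted or lifted more than 30 mm (distance of any of tape, jar, bottle, bowl, beaker, probe, pack from where it was at the start of the episode above 0.03 m).
It fails at once if the lid is raised further open instead of pressed (value of joint lid above 0.5 rad).
It fails at once if the second case's latch is turned out of its locked position (value of joint twin_latch below 1.4 rad).
It also fails if it takes over 38 s, if anything falls off the work surface, if the arm or the gripper's body presses on something with over 40 N, if the wrist force passes 120 N, or if a joint passes its speed limit or range.

ROBOT

A 7-joint arm with a two-finger parallel gripper is mounted at the origin on the work surface. World frame = base frame: x ahead of the robot, y to its left, z up, the work surface at z = 0. Lengths are in m, angles in rad, forces in N, time in s.
With the tool pointing down it reaches from about 0.4 to 0.75 m from the base axis. Payload 19.5 kg.
Tool frame: the origin (TCP) lies midway between the tips of the shut fingers; the grasp point (between the pads) lies grasp_offset behind it (grasp_offset is the distance from the TCP to the grasp point, in m); y points along the fingers, x is the direction in which the jaws open and shut, and the axes are right-handed (so a half turn about y gives the same grasp; the last joint's range is limited). The gripper opens to 85 mm and grips with 20 to 120 N. Pads are 22 mm wide; open, the fingers measure 114 mm over their backs; the gripper's body (76 mm by 85 mm) begins 54 mm behind the grasp point. The pads swing forward as they close: fully open they stand 13 mm farther back than shut.
Start: joints at [-1.165, 0.707, -0.028, 1.485, 0.022, 0.951, -0.075], TCP at [0.249, 0.518, 0.231] pointing down, gripper open.
Joint ranges: [-2.71, 2.71], [-0.32, 2.16], [-1.57, 1.52], [0, 2.45], [-1.46, 4.6], [0, 2.02], [-2.83, 2.83]. Speed limits (rad/s): [1.89, 1.89, 2.57, 2.57, 3.01, 3.01, 3.01].

INTERFACE

Orientations are given as a unit quaternion [x, y, z, w].
In Python, from station import sense, grab_frame, sign_off, grasp_offset gives the robot as it stands.
- The arm moves only by the tool move_arm, never from a script. Its argument "deltas" is text: rows parted by semicolons, each of 7 numbers parted by spaces: the shift along the tool's x, y, z in mm, then the turn, a rotation vector about the tool's x, y, z in degrees, then the closure, from -1 (fully open) to 1 (shut), so that 0 is half open. A call has 1 to 5 rows; each row shifts and turns the commanded pose from where the row before left it, along the tool's axes as they then stand; what a row does not reach is not made up. A row lasts 1/12 s, in which the tool goes at most 41.7 mm and 7.16 degrees, less where a joint would pass 70% of its speed; a pose out of reach is approached as far as the arm can. A call with a gripper value outside its range is refused whole. The fingers move at their own pace and stop on an object; "force" is the grip in N (left out, the last holds). Time passes only in rows, so rows that do not move let the fingers close. It gives the time, the measured TCP pose, the force and the opening at its end, in the units of the state.
- sense(): the state, without advancing time (a new reading comes with each control period).
- grab_frame(name): name is "scene" or "top"; returns a dict with "pixels" (420x560x3 uint8, red, green, blue), "fovy" (degrees; the focal length in pixels is half the picture's height over the tangent of half this angle, whatever the lens; pixels are square), "cx", "cy" (the principal point, pixels), "dist_coeffs" ([k1, k2, p1, p2, k3] as OpenCV has them; the pictures are not rectified), "extrinsics" (4x4, takes a point from world to camera coordinates). Camera axes: x right, y up, looking along -z (the intrinsics and any distortion apply to the point x, -y, -z); pixel columns grow to the right and rows downward; lengths in m; the calibration is good to about 2 mm. A picture is of the moment at which its call begins. There is no depth.
- sign_off(): hands the job in, once; it reports no verdict.
The state is a dict: "time_s": time; "joint_pos": joint angles; "dq": joint speeds; "effort": joint torques, N m; "eef_pos": TCP position; "tcp_rot": TCP orientation; "ft_force": force on the tool from outside, world axes, zero at the start; "moment": the same for the moment, N m; "opening": finger opening in m.
Only numpy, scipy, OpenCV 4.12 (cv2) and the standard library are available. Lean on these libraries where they do the work, as an engineer would, in place of code of your own. Each camera call takes 0.05 s, during which the arm holds its last target. There are 200 camera calls.

## Working session

There is one attempt and no reset: what is moved stays moved. The work goes in short steps, Python scripts to look and compute and a tool call to move; the robot and the scene stay as the last step left them, time stands still between calls to the robot, and variables do not carry over. Pictures are saved under pics/ and viewed, about 8 in all and at most 12, crops included, and the job is handed in when it is done.

Besides the shell and the picture viewer there is one more tool, called after "Emit:" as name(argument=value, ...), one argument or row to a line, values as JSON. move_arm: Moves the arm, as the interface text tells. Its arguments: {"type":"object","properties":{"deltas":{"type":"string"},"force":{"type":"number"}},"required":["deltas"]}

```bash
mkdir -p pics
cat > h.py <<'E'
import numpy as np, cv2
from station import sense, grab_frame, sign_off, grasp_offset
from scipy.spatial.transform import Rotation as R
def K(f):
    h,w=f["pixels"].shape[:2]; fl=h/2/np.tan(np.radians(f["fovy"])/2)
    return np.array([[fl,0,f["cx"]],[0,fl,f["cy"]],[0,0,1]])
def ray(f,uv):
    p=cv2.undistortPoints(np.array([[uv]],float),K(f),np.array(f["dist_coeffs"],float))[0,0]
    E=np.array(f["extrinsics"]); Rm=E[:3,:3]
    return -Rm.T@E[:3,3], Rm.T@np.array([p[0],-p[1],-1.])
def onplane(f,uv,z):
    o,d=ray(f,uv); return o+d*(z-o[2])/d[2]
def proj(f,P):
    E=np.array(f["extrinsics"]); c=(E[:3,:3]@np.atleast_2d(P).T).T+E[:3,3]
    c=c*[1,-1,-1]
    return cv2.projectPoints(c,np.zeros(3),np.zeros(3),K(f),np.array(f["dist_coeffs"],float))[0][:,0]
def save(f,n): cv2.imwrite(n,cv2.cvtColor(f["pixels"],cv2.COLOR_RGB2BGR))
E
python3 - <<'E'
from h import *
import pickle
for n in("scene","top"):
    f=grab_frame(n); save(f,f"pics/{n}0.png"); pickle.dump(f,open(n+".pkl","wb"))
    print(n,ray(f,(f["cx"],f["cy"])),f["fovy"],f["dist_coeffs"])
print(sense(),grasp_offset)
E
```

```text
scene (array([ 1.37761597, -0.5569367 ,  0.81140654]), array([-0.67759645,  0.44956885, -0.58202311])) 47.61779383025992 [-0.08530117  0.          0.          0.          0.        ]
top (array([ 0.3620869 , -0.00384491,  1.09857935]), array([ 0.20460119,  0.02259446, -0.97858461])) 57.74442022051206 [-0.06046495  0.          0.          0.          0.        ]
{'time_s': 0.1, 'joint_pos': array([-1.16469362,  0.70703359, -0.02759494,  1.48492077,  0.02200087,
        0.95089213, -0.07551961]), 'dq': array([ 0.00014902, -0.00182677, -0.00057998, -0.00191262, -0.00037765,
        0.00021691, -0.00043873]), 'effort': array([ 1.58318577e-03, -8.84307575e+01,  1.23645075e+00, -2.36450225e+01,
        1.71305495e-02,  5.12070415e-03, -5.39891835e-05]), 'eef_pos': array([0.24888034, 0.51810254, 0.23088594]), 'tcp_rot': array([ 0.59873554,  0.37621411, -0.37676691, -0.59835224]), 'ft_force': array([ 0.22983335, -0.1374435 , -0.13143361]), 'moment': array([-0.03002325,  0.026949  ,  0.05524929]), 'opening': 0.08544449090188892} 0.0187
```

View pics/scene0.png

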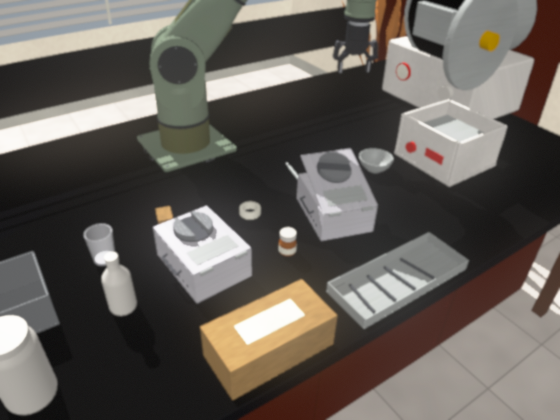

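View pics/top0.png

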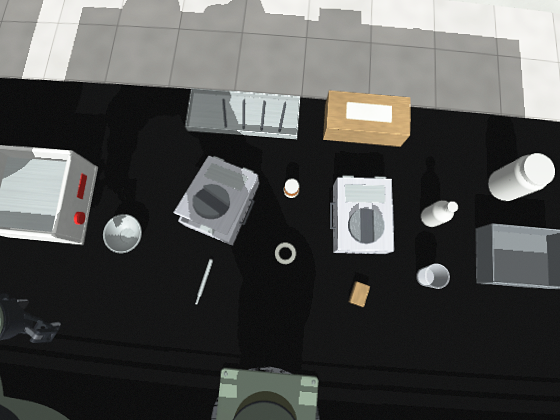

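Run:
```python
from h import *
print(R.from_quat(sense()["tcp_rot"]).as_matrix().round(3))
```

```text
[[ 0.433 -0.    -0.901]
 [ 0.901 -0.001  0.433]
 [-0.001 -1.    -0.   ]]
```

The scene view shows the open case at about (337,190) and the locked one at (203,250). In the top view the open case's latch is near (211,201) and the twin's near (366,224). Next I'll zoom in on the open case.

Run:
```python
from h import *
import pickle
t=pickle.load(open("top.pkl","rb"));s=pickle.load(open("scene.pkl","rb"))
a=cv2.resize(t["pixels"][145:255,165:270],None,fx=5,fy=5,interpolation=cv2.INTER_CUBIC)
b=cv2.resize(s["pixels"][135:245,285:390],None,fx=5,fy=5,interpolation=cv2.INTER_CUBIC)
c=np.hstack([a,b]); c=cv2.resize(c,(800,int(800*c.shape[0]/c.shape[1])))
cv2.imwrite("pics/crop1.png",c[:,:,::-1]); print(c.shape)
```

```text
(419, 800, 3)
```

View pics/crop1.png

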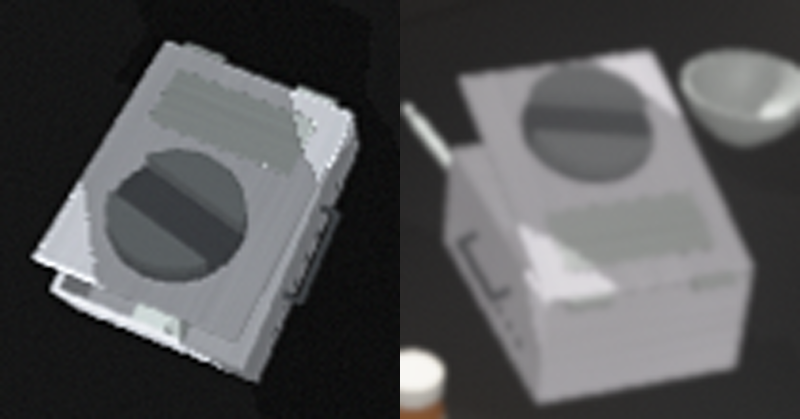

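The crop shows the hinge corners at (170,42) and (355,115) in the top half. The lid's front corners are at (35,260) and (245,343), and the head is at about (176,215) in the top view and (588,122) in the scene view. The slot is turned about 10° clockwise from case y.

Run:
```python
from h import *
import pickle
t=pickle.load(open("top.pkl","rb"));s=pickle.load(open("scene.pkl","rb"))
k=400/105
T=lambda u,v:(165+u/k-.4,145+v/k-.4)
S=lambda u,v:(285+(u-400)/k-.4,135+v/k-.4)
def tri(a,b):
    o1,d1=ray(t,a);o2,d2=ray(s,b); d1/=np.linalg.norm(d1);d2/=np.linalg.norm(d2)
    x=np.linalg.lstsq(np.c_[d1,-d2],o2-o1,rcond=None)[0]
    p,q=o1+x[0]*d1,o2+x[1]*d2; return (p+q)/2,np.linalg.norm(p-q)
hl=onplane(t,T(170,42),.09);hr=onplane(t,T(355,115),.09)
hs=[onplane(s,S(*p),.09) for p in((752,265),(535,300))]
bs=[onplane(s,S(*p),.0) for p in((738,368),(540,403))]
print("hinge top",hl,hr,np.linalg.norm(hl-hr)); print("scene",hs,bs)
fl=tri(T(35,260),S(650,50));fr=tri(T(245,343),S(462,75)); print("front",fl,fr)
hd=tri(T(176,215),S(588,122));print("head",hd)
fb=[onplane(t,T(52,290),.084),onplane(t,T(258,380),.084)];print("box front rim",fb)
H=(hl+hr)/2;y=(hl-hr)/np.linalg.norm(hl-hr);x=np.array([y[1],-y[0],0])
print("yaw y",np.degrees(np.arctan2(-y[0],y[1])))
for n,p in(("fl",fl[0]),("fr",fr[0]),("hd",hd[0]),("fb0",fb[0]),("fb1",fb[1])):
    d=p-H; print(n,d@x,d@y,d[2])
# slot dir on plane z .13
for a,b in(((145,160),(243,225)),((105,210),(205,262))):
    d=onplane(t,T(*a),.13)-onplane(t,T(*b),.13); print("slot ang",np.degrees(np.arctan2(-d[0],d[1])))
```

```text
hinge top [0.70362436 0.22025278 0.09      ] [0.65969839 0.07928103 0.09      ] 0.14765678565059115
scene [array([0.70240997, 0.22613565, 0.09      ]), array([0.65457278, 0.07594877, 0.09      ])] [array([0.70463112, 0.22829139, 0.        ]), array([0.65919242, 0.08533089, 0.        ])]
front (array([0.52322762, 0.27821192, 0.15521307]), np.float64(0.0034769527763578987)) (array([0.48133714, 0.13370458, 0.15687125]), np.float64(0.007914971579141514))
head (array([0.56361715, 0.18902743, 0.14322622]), np.float64(0.0005370761762554527))
box front rim [array([0.51377829, 0.28253527, 0.084     ]), array([0.46308647, 0.12861595, 0.084     ])]
yaw y -17.306728050257362
fl -0.18947152687043278 0.0754977948822419 0.06521307286740541
fr -0.18647639346512213 -0.07492897016067764 0.06687124731848165
hd -0.12437937283819119 0.0023664199786437865 0.05322621686637219
fb0 -0.19977918087696322 0.07681436019884758 -0.006000000000000005
fb1 -0.20238698692273752 -0.08521655020567813 -0.006000000000000005
slot ang -28.61662958998576
slot ang -22.382339437060793
```

Emit:
move_arm(
  deltas="-6 0 -16 0 0 0 0;-11 0 -30 0 0 0 0;-12 0 -32 0 0 0 0;-12 0 -32 0 0 0 0;-12 0 -32 0 0 0 0",
  force=60,
)

```text
time_s: 0.52
eef_pos: [0.3548, 0.4077, 0.2311]
tcp_rot: [0.599, 0.376, -0.377, -0.598]
ft_force: [0.7, 0.1, -0.3]
opening: 0.0427
```

Emit:
move_arm(
  deltas="-12 0 -32 0 0 0 0;-12 0 -32 0 0 0 0;-12 0 -32 0 0 0 0;-12 0 -32 0 0 0 0;-12 0 -32 0 0 0 0",
)

```text
time_s: 0.93
eef_pos: [0.4732, 0.2842, 0.2312]
tcp_rot: [0.599, 0.376, -0.377, -0.599]
ft_force: [-0.2, -0.0, 0.3]
opening: 0.0428
```

Emit:
move_arm(
  deltas="-12 0 -32 0 0 0 0;-12 0 -32 0 0 0 0;-12 0 -32 0 0 0 0;-8 0 -20 0 0 0 0;0 0 0 0 0 0 0",
)

```text
time_s: 1.35
eef_pos: [0.5603, 0.1911, 0.2306]
tcp_rot: [0.6, 0.374, -0.375, -0.599]
ft_force: [-1.1, -1.2, -0.3]
opening: 0.0427
```

Run:
```python
from h import *
import pickle
s=sense(); print(s["time_s"],s["eef_pos"],s["joint_pos"].round(2),s["ft_force"].round(1),s["opening"]); M=R.from_quat(s["tcp_rot"]).as_matrix();print(M.round(3))
tgt=np.array([.563,.189,.231]);print("delta tool mm",(M.T@(tgt-s["eef_pos"])*1000).round(1))
f=grab_frame("scene");g=grab_frame("top")
a=cv2.resize(g["pixels"][120:270,140:290],(400,400),interpolation=cv2.INTER_CUBIC)
b=cv2.resize(f["pixels"][85:235,260:410],(400,400),interpolation=cv2.INTER_CUBIC)
cv2.imwrite("pics/crop2.png",np.hstack([a,b])[:,:,::-1])
```

```text
1.35 [0.56031938 0.19111039 0.23064105] [-0.34  0.73 -0.09  1.42  0.08  0.99  0.67] [-1.1 -1.2 -0.3] 0.04268327475955205
[[ 0.438  0.    -0.899]
 [ 0.899 -0.002  0.438]
 [-0.002 -1.    -0.001]]
delta tool mm [-0.7 -0.4 -3.3]
```

View pics/crop2.png

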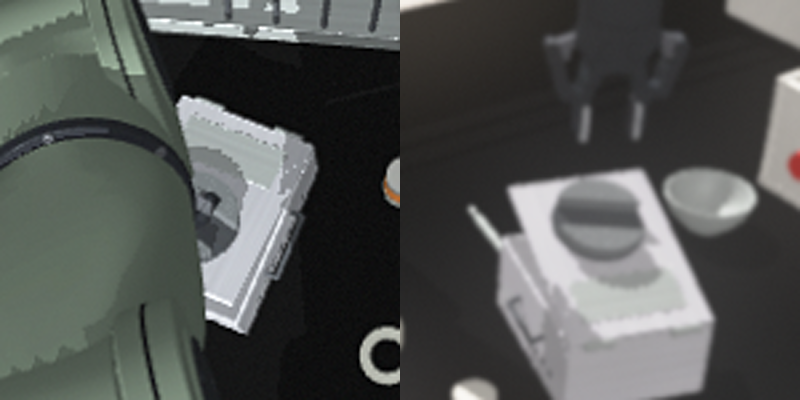

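The scene view shows both fingertips (585,140 and 635,138) over the head (600,215), lined up along the slot. I'll lower them into it.

Emit:
move_arm(
  deltas="0 15 -2 0 0 0 0;0 20 -1 0 0 0 0;0 20 0 0 0 0 0;0 15 0 0 0 0 0;0 0 0 0 0 0 0",
)

```text
time_s: 1.87
eef_pos: [0.5587, 0.1952, 0.1588]
tcp_rot: [-0.598, -0.376, 0.378, 0.599]
ft_force: [0.4, -0.9, -0.5]
opening: 0.0427
```

Emit:
move_arm(
  deltas="0 8 1 0 0 0 0;0 6 0 0 0 0 0;0 5 0 0 0 0 0;0 4 0 0 0 0 0;0 0 0 0 0 0 0",
)

```text
time_s: 2.28
eef_pos: [0.5595, 0.195, 0.1379]
tcp_rot: [-0.599, -0.376, 0.377, 0.599]
ft_force: [1.4, 0.7, 1.2]
opening: 0.0428
```

Run:
```python
from h import *
s=sense(); print(s["eef_pos"],s["ft_force"].round(1),s["moment"].round(2))
f=grab_frame("scene")
b=cv2.resize(f["pixels"][95:215,270:410],(700,600),interpolation=cv2.INTER_CUBIC)
cv2.imwrite("pics/crop3.png",b[:,:,::-1])
```

```text
[0.55949257 0.19497052 0.13787686] [1.4 0.7 1.2] [ 0.15 -0.29 -0.03]
```

View pics/crop3.png

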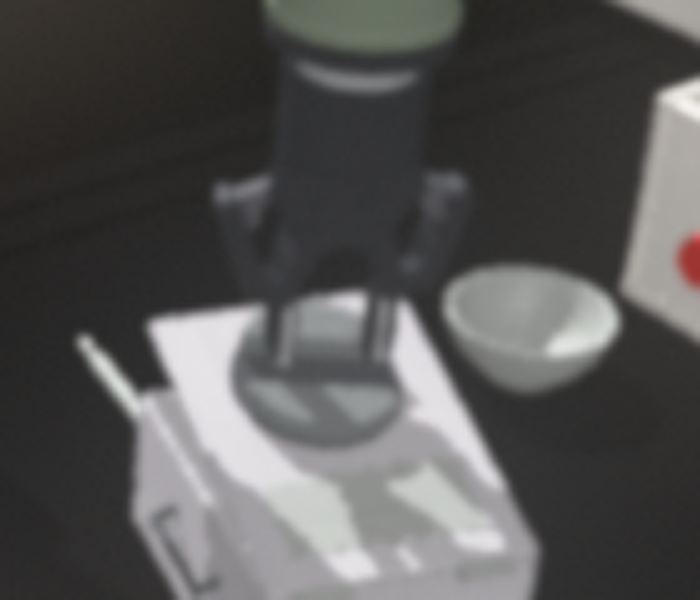

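The tips, at (285,362) and (378,360), are in the dark slot band. I'll centre them and press down in steps, watching the force.

Emit:
move_arm(
  deltas="-3 0 -3 0 0 0 0;0 4 0 0 0 0 0;0 4 0 0 0 0 0;0 4 1 0 0 0 0;0 0 0 0 0 0 0",
)

```text
time_s: 2.75
eef_pos: [0.5596, 0.1913, 0.1254]
tcp_rot: [-0.598, -0.376, 0.377, 0.599]
ft_force: [0.3, -1.0, 1.6]
opening: 0.0427
```

Emit:
move_arm(
  deltas="0 5 1 0 0 0 0;0 5 2 0 0 0 0;0 5 1 0 0 0 0;0 0 0 0 0 0 0",
)

```text
time_s: 3.08
eef_pos: [0.5561, 0.1931, 0.1103]
tcp_rot: [-0.598, -0.376, 0.377, 0.599]
ft_force: [0.7, -2.3, 2.4]
opening: 0.0425
```

Emit:
move_arm(
  deltas="0 4 1 0 0 0 0;0 4 1 0 0 0 0;0 4 1 0 0 0 0;0 0 0 0 0 0 0",
)

```text
time_s: 3.42
eef_pos: [0.5536, 0.1944, 0.0986]
tcp_rot: [-0.598, -0.376, 0.377, 0.599]
ft_force: [1.8, -1.7, 4.3]
opening: 0.0429
```

Run:
```python
from h import *
s=sense(); print(s["eef_pos"],s["ft_force"].round(1),s["moment"].round(2))
f=grab_frame("scene")
b=cv2.resize(f["pixels"][105:245,270:410],(600,600),interpolation=cv2.INTER_CUBIC)
cv2.imwrite("pics/crop4.png",b[:,:,::-1])
```

```text
[0.55356494 0.1944326  0.09858788] [ 1.8 -1.7  4.3] [-0.48 -0.36  0.08]
```

View pics/crop4.png

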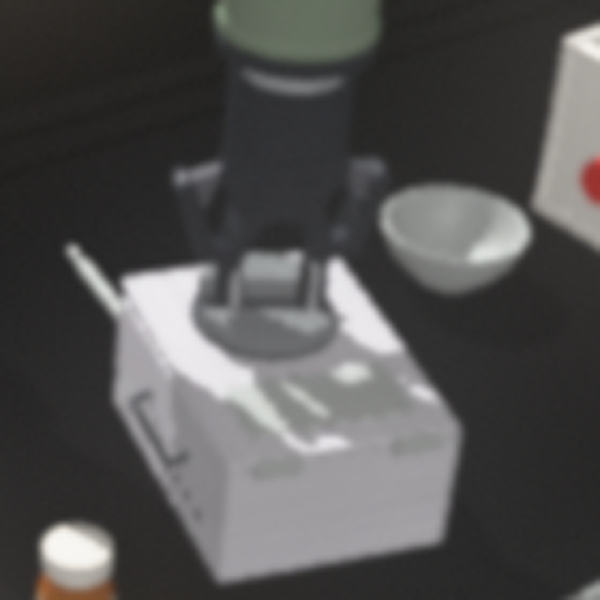

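The lid is pressed nearly flush with the fingers seated in the slot. I'll go on to flush.

Emit:
move_arm(
  deltas="-1 3 0 0 0 0 0;-1 3 0 0 0 0 0;0 2 0 0 0 0 0;0 0 0 0 0 0 0",
)

```text
time_s: 3.8
eef_pos: [0.5529, 0.1933, 0.092]
tcp_rot: [-0.598, -0.377, 0.376, 0.599]
ft_force: [-1.3, 1.7, 12.6]
opening: 0.0428
```

Emit:
move_arm(
  deltas="0 2 0 0 0 0 0;0 1 0 0 0 0 0;0 0 0 0 0 0 0",
)

```text
time_s: 4.05
eef_pos: [0.5531, 0.1935, 0.0913]
tcp_rot: [-0.598, -0.377, 0.376, 0.599]
ft_force: [-13.7, -1.2, 58.9]
opening: 0.0427
```

Emit:
move_arm(
  deltas="0 -2 0 0 0 0 0;0 0 0 0 0 0 0",
)

```text
time_s: 4.22
eef_pos: [0.553, 0.1934, 0.0918]
tcp_rot: [-0.598, -0.377, 0.376, 0.599]
ft_force: [-6.7, -1.1, 30.2]
opening: 0.043
```

Emit:
move_arm(
  deltas="0 0 0 0 5 0 0;0 0 0 0 5 0 0;0 0 0 0 5 0 0;0 0 0 0 5 0 0;0 0 0 0 0 0 0",
)

```text
time_s: 4.63
eef_pos: [0.5533, 0.1933, 0.0918]
tcp_rot: [-0.655, -0.266, 0.264, 0.656]
ft_force: [-4.1, -0.6, 28.7]
opening: 0.0427
```

Emit:
move_arm(
  deltas="0 0 0 0 5 0 0;0 0 0 0 5 0 0;0 0 0 0 5 0 0;0 0 0 0 5 0 0;0 0 0 0 0 0 0",
)

```text
time_s: 5.05
eef_pos: [0.5536, 0.1931, 0.0918]
tcp_rot: [-0.691, -0.148, 0.146, 0.692]
ft_force: [-2.0, -1.3, 28.5]
opening: 0.0428
```

Run:
```python
from h import *
s=sense(); print(s["eef_pos"],s["ft_force"].round(1),s["moment"].round(2),s["joint_pos"].round(2))
f=grab_frame("scene")
b=cv2.resize(f["pixels"][105:245,270:410],(600,600),interpolation=cv2.INTER_CUBIC)
cv2.imwrite("pics/crop5.png",b[:,:,::-1])
```

```text
[0.55362096 0.19307873 0.09180478] [-2.  -1.3 28.5] [-0.33  0.65 -0.08] [-0.44  0.91  0.11  1.59 -0.14  0.64  0.16]
```

View pics/crop5.png

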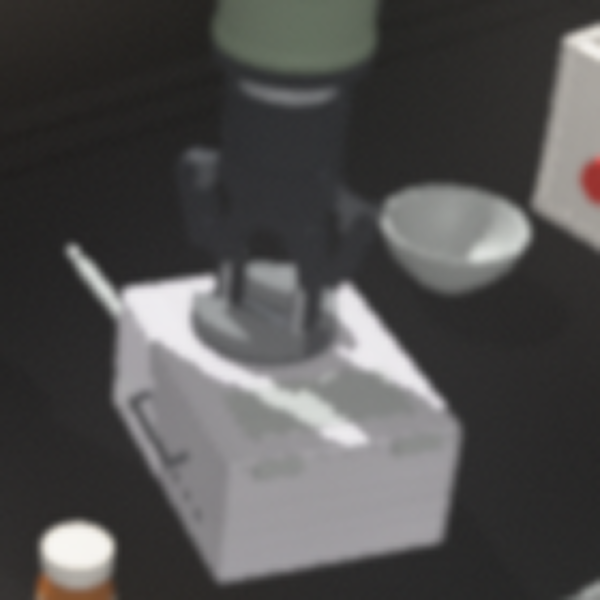

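The lid is flush, and the slot, around (270,310), turns with the fingers. I'll keep turning.

Emit:
move_arm(
  deltas="0 0 0 0 5 0 0;0 0 0 0 5 0 0;0 0 0 0 5 0 0;0 0 0 0 5 0 0;0 0 0 0 0 0 0",
)

```text
time_s: 5.52
eef_pos: [0.5538, 0.1928, 0.0918]
tcp_rot: [-0.706, -0.026, 0.024, 0.707]
ft_force: [-0.7, -2.9, 27.9]
opening: 0.0427
```

Emit:
move_arm(
  deltas="0 0 0 0 5 0 0;0 0 0 0 5 0 0;0 0 0 0 5 0 0;0 0 0 0 5 0 0;0 0 0 0 0 0 0",
)

```text
time_s: 5.93
eef_pos: [0.554, 0.1928, 0.0918]
tcp_rot: [-0.7, 0.097, -0.099, 0.701]
ft_force: [-0.7, -2.1, 27.3]
opening: 0.0427
```

Run:
```python
from h import *
s=sense(); print(s["eef_pos"],s["ft_force"].round(1),s["moment"].round(2),s["joint_pos"].round(2))
M=R.from_quat(s["tcp_rot"]).as_matrix();print(np.degrees(np.arctan2(M[1,0],M[0,0])))
```

```text
[0.5539708  0.19283661 0.09183234] [-0.7 -2.1 27.3] [-0.33  0.23 -0.06] [-0.53  0.93  0.3   1.6  -0.39  0.67 -0.32]
-15.991314003989535
```

Emit:
move_arm(
  deltas="0 0 0 0 4 0 0;0 0 0 0 4 0 0;0 0 0 0 0 0 0",
)

```text
time_s: 6.18
eef_pos: [0.5539, 0.1929, 0.0918]
tcp_rot: [-0.691, 0.146, -0.147, 0.692]
ft_force: [-1.9, -1.1, 26.6]
opening: 0.0429
```

```bash
python3 -c "
from h import *
s=sense();print(s['ft_force'].round(1),s['moment'].round(2))"
```

```text
[-1.9 -1.1 26.6] [-0.24  0.24  0.04]
```

Emit:
move_arm(
  deltas="0 0 0 0 3 0 0;0 0 0 0 3 0 0;0 0 0 0 0 0 0",
)

```text
time_s: 6.43
eef_pos: [0.554, 0.1929, 0.0918]
tcp_rot: [-0.683, 0.181, -0.183, 0.684]
ft_force: [-0.6, -2.9, 26.9]
opening: 0.0427
```

```bash
python3 -c "
from h import *
s=sense();print(s['ft_force'].round(1),s['moment'].round(2))
M=R.from_quat(s['tcp_rot']).as_matrix();print(np.degrees(np.arctan2(M[1,0],M[0,0])))"
```

```text
[-0.6 -2.9 26.9] [-0.24  0.21  0.1 ]
-29.84313982907451
```

Emit:
move_arm(
  deltas="0 0 0 0 3 0 0;0 0 0 0 3 0 0;0 0 0 0 0 0 0",
)

```text
time_s: 6.68
eef_pos: [0.5532, 0.1924, 0.0918]
tcp_rot: [-0.673, 0.217, -0.218, 0.673]
ft_force: [-7.2, -5.6, 31.2]
opening: 0.0427
```

Run:
```python
from h import *
s=sense(); print(s["ft_force"].round(1),s["moment"].round(2))
M=R.from_quat(s["tcp_rot"]).as_matrix();print(np.degrees(np.arctan2(M[1,0],M[0,0])))
f=grab_frame("scene")
b=cv2.resize(f["pixels"][135:215,290:370],(600,600),interpolation=cv2.INTER_CUBIC)
cv2.imwrite("pics/crop6.png",b[:,:,::-1])
```

```text
[-7.2 -5.6 31.2] [-1.26  1.53  1.45]
-35.76526557411849
```

View pics/crop6.png

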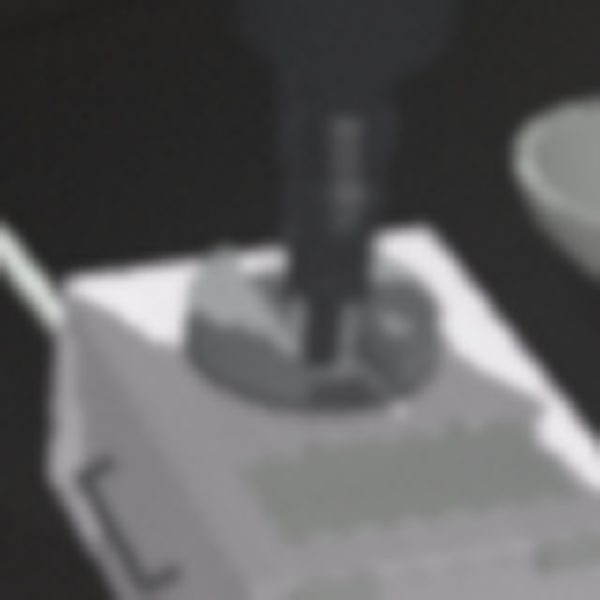

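The latch moment jumped from 0.1 to 1.45 N m, which is the locked stop. The slot in the picture runs front to back, with its opening at about (345,380). I'll unwind only the slack and lift out.

Emit:
move_arm(
  deltas="0 0 0 0 0 0 0;0 0 0 0 -5 0 0;0 0 0 0 -5 0 0;0 0 0 0 -4 0 0;0 0 0 0 0 0 0",
)

```text
time_s: 7.15
eef_pos: [0.5532, 0.1925, 0.0918]
tcp_rot: [-0.694, 0.131, -0.132, 0.695]
ft_force: [-7.0, -4.6, 29.5]
opening: 0.043
```

Emit:
move_arm(
  deltas="0 -5 0 0 0 0 0;0 -10 0 0 0 0 0;0 -20 0 0 0 0 0;0 -20 0 0 0 0 0;0 -20 0 0 0 0 0",
)

```text
time_s: 7.57
eef_pos: [0.5525, 0.1929, 0.1665]
tcp_rot: [-0.694, 0.133, -0.133, 0.695]
ft_force: [-0.4, 0.7, 0.7]
opening: 0.0427
```

Emit:
move_arm(
  deltas="0 -25 0 0 0 0 0;0 -25 0 0 0 0 0;0 -25 0 0 0 0 0;0 -20 0 0 0 0 0;0 0 0 0 0 0 0",
)

```text
time_s: 7.98
eef_pos: [0.5537, 0.193, 0.2643]
tcp_rot: [-0.694, 0.131, -0.134, 0.696]
ft_force: [0.4, 0.3, 0.1]
opening: 0.0424
```

Run:
```python
from h import *
s=sense(); print(s["time_s"],s["eef_pos"],s["ft_force"].round(1),s["moment"].round(2))
f=grab_frame("scene");t=grab_frame("top")
b=cv2.resize(f["pixels"][95:235,270:410],(400,400),interpolation=cv2.INTER_CUBIC)
a=cv2.resize(t["pixels"][145:255,165:275],(400,400),interpolation=cv2.INTER_CUBIC)
cv2.imwrite("pics/crop7.png",np.hstack([a,b])[:,:,::-1])
```

```text
7.9833 [0.55369935 0.19301062 0.2642809 ] [0.4 0.3 0.1] [-0.02 -0.01  0.04]
```

View pics/crop7.png

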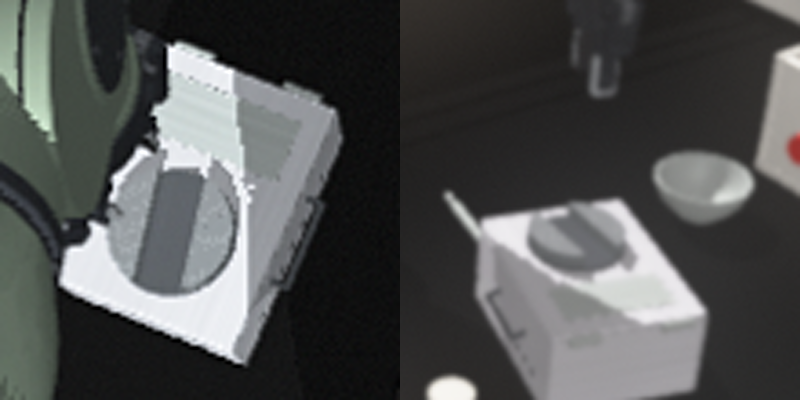

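The top view shows the slot about 10° short of front-to-back. Its edges run (155,180) to (135,285), against the lid edge (340,130) to (245,362). The unwind under 29 N dragged the latch back by friction. I'll re-enter without pressing on the floor, turn home again and lift out.

Emit:
move_arm(
  deltas="0 25 0 0 -4 0 0;0 30 0 0 -4 0 0;0 30 0 0 -2 0 0;0 25 0 0 0 0 0;0 20 0 0 0 0 0",
)

```text
time_s: 8.5
eef_pos: [0.5517, 0.1924, 0.1275]
tcp_rot: [0.704, -0.073, 0.071, -0.703]
ft_force: [0.4, 0.0, -1.1]
opening: 0.0428
```

Emit:
move_arm(
  deltas="0 15 0 0 0 0 0;0 12 0 0 0 0 0;0 8 0 0 0 0 0;0 3 0 0 0 0 0;0 0 0 0 0 0 0",
)

```text
time_s: 8.92
eef_pos: [0.5521, 0.1925, 0.0923]
tcp_rot: [0.704, -0.073, 0.071, -0.703]
ft_force: [-5.2, -1.2, 7.1]
opening: 0.0426
```

Emit:
move_arm(
  deltas="0 -3 0 0 0 0 0;0 0 0 0 6 0 0;0 0 0 0 6 0 0;0 0 0 0 4 0 0;0 0 0 0 0 0 0",
)

```text
time_s: 9.33
eef_pos: [0.5527, 0.1925, 0.0953]
tcp_rot: [0.687, -0.17, 0.17, -0.686]
ft_force: [0.5, -1.2, 1.0]
opening: 0.043
```

```bash
cat > q.py <<'E'
from h import *
s=sense();print(s['eef_pos'].round(4),s['ft_force'].round(1),s['moment'].round(2))
M=R.from_quat(s['tcp_rot']).as_matrix();print(np.degrees(np.arctan2(M[1,0],M[0,0])))
E
python3 q.py
```

```text
[0.5527 0.1925 0.0953] [ 0.5 -1.2  1. ] [-0.2  -0.   -0.05]
-27.860022850445404
```

Emit:
move_arm(
  deltas="0 0 0 0 4 0 0;0 0 0 0 4 0 0;0 0 0 0 0 0 0",
)

```text
time_s: 9.58
eef_pos: [0.5523, 0.1926, 0.0952]
tcp_rot: [0.674, -0.217, 0.216, -0.673]
ft_force: [-5.0, -1.7, 4.9]
opening: 0.0428
```

```bash
python3 q.py
```

```text
[0.5523 0.1926 0.0952] [-5.  -1.7  4.9] [-0.63  0.82  1.12]
-35.629653478686194
```

It stops at the same angle with 1.1 N m. I'll relieve it while clear of the floor and lift.

Emit:
move_arm(
  deltas="0 0 0 0 0 0 0;0 0 0 0 0 0 0;0 0 0 0 -3 0 0;0 -1 0 0 -4 0 0;0 0 0 0 0 0 0",
)

```text
time_s: 10.0
eef_pos: [0.5531, 0.1926, 0.0965]
tcp_rot: [-0.686, 0.173, -0.173, 0.686]
ft_force: [-0.2, -0.7, 0.7]
opening: 0.0425
```

Emit:
move_arm(
  deltas="0 -8 0 0 0 0 0;0 -15 0 0 0 0 0;0 -25 0 0 0 0 0;0 -30 0 0 0 0 0;0 -30 0 0 0 0 0",
)

```text
time_s: 10.42
eef_pos: [0.5526, 0.1925, 0.206]
tcp_rot: [0.685, -0.175, 0.175, -0.685]
ft_force: [0.5, 0.3, 1.0]
opening: 0.0425
```

Emit:
move_arm(
  deltas="-20 -25 0 0 0 0 0;-30 -15 0 0 0 0 0;-30 0 0 0 0 0 0;-30 0 0 0 0 0 0;0 0 0 0 0 0 0",
)

```text
time_s: 10.83
eef_pos: [0.4523, 0.2486, 0.245]
tcp_rot: [-0.685, 0.175, -0.173, 0.686]
ft_force: [-1.0, 1.3, -0.8]
opening: 0.0426
```

```bash
python3 q.py
python3 - <<'E'
from h import *
f=grab_frame("scene");t=grab_frame("top")
b=cv2.resize(f["pixels"][115:235,280:400],(400,400),interpolation=cv2.INTER_CUBIC)
a=cv2.resize(t["pixels"][145:255,165:275],(400,400),interpolation=cv2.INTER_CUBIC)
cv2.imwrite("pics/crop8.png",np.hstack([a,b])[:,:,::-1])
import pickle;pickle.dump(t,open("top2.pkl","wb"));pickle.dump(f,open("scene2.pkl","wb"))
E
```

```text
[0.4523 0.2486 0.245 ] [-1.   1.3 -0.8] [ 0.07  0.01 -0.02]
-28.444589014783283
```

View pics/crop8.png

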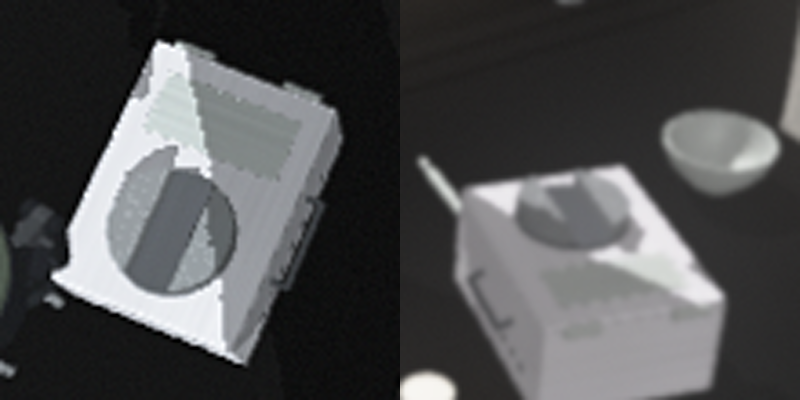

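The slot edges now run (175,160) to (130,262), about 24°. That is parallel to the lid side at about 23°, with the lid flush and the hand clear. I'll do a quick bystander check, then hand in.

Run:
```python
from h import *
import pickle
a,b=[pickle.load(open(n,"rb"))["pixels"].astype(int) for n in("top.pkl","top2.pkl")]
for n,(u,v,r) in dict(bowl=(122,233,22),probe=(204,282,24),tape=(285,253,14),jar=(291,188,12),bottle=(438,213,18),beaker=(433,276,18),pack=(360,294,14),twin=(366,222,28)).items():
    print(n,(abs(a-b).max(2)[v-r:v+r,u-r:u+r]>40).mean().round(3))
sign_off()
```

```text
bowl 0.768
probe 0.0
tape 0.0
jar 0.003
bottle 0.0
beaker 0.0
pack 0.0
twin 0.0
the job is handed in; nothing more can be done
```

The open case is locked: its lid is flush and its latch is turned home, and I've handed the job in at about 11 s of the 38 s allowed.

- **What I did:** I set both half-open fingers in the slot, pressed the lid flush (the fingers bottomed near z = 0.091 m) and turned the latch clockwise until it hit its stop.
- **Fault and repair:** On the first release, friction dragged the latch back by about 10°. I put the fingers back in without pressing on the floor of the slot and turned to the same stop (1.1 N m). I then eased off clear of the floor and lifted out.
- **Last checks:** With the hand away, the slot lies parallel to the case's sides to within about 2°, and the lid looks flush.
- **Other things on the counter:** Before-and-after top views show no change at the second case, probe, tape, bottle, beaker or pack, and almost none at the jar (0.3% of its patch).
- **Disagreement:** The bowl's patch in the top view differed by 77%. The arm was parked near there and probably blocks the view. The close-up scene views show the bowl upright and apparently unmoved, but I did not measure its position.
- **Force:** The wrist force briefly reached 59 N when the fingers bottomed, below the 120 N limit.

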